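# Put the stray spice jar back in the rack

## Robot

A 7-joint arm with a two-finger parallel gripper is mounted at the origin on a cart in front of the work surface, level with it; the furniture and walls round the work are solid. World frame = base frame: x ahead of the robot, y to its left, z up, the work surface at z = 0. Lengths are in m, angles in rad, forces in N, time in s.
With the tool pointing down it reaches from about 0.4 to 0.85 m from the base axis. Payload 4.4 kg.
Tool frame: the origin (TCP) lies at the centre of the arm's flange, where the gripper is bolted on; the fingertips stand 199 mm ahead of it and the grasp point (between the pads) lies 180 mm ahead of it; z points along the fingers, y is the line along which they close (so a half turn about z gives the same grasp; the last joint's range is limited). The gripper opens to 94 mm and grips with 3 to 60 N. Pads are 16 mm wide; open, the fingers measure 119 mm over their backs; the gripper's body (75 mm by 177 mm) begins 78 mm behind the grasp point.
Start: joints at [1.053, 0.628, 0.038, 1.517, -0.027, 0.996, -0.02], TCP at [0.284, -0.585, 0.405] pointing down, gripper open.
Joint ranges: [-3.06, 3.06], [-0.37, 2.12], [-1.25, 1.32], [0.18, 2.47], [-1.1, 4.24], [0.23, 1.98], [-2.94, 2.94]. Speed limits (rad/s): [2.57, 2.57, 3.14, 3.14, 3.14, 3.14, 3.14].

## Interface

Orientations are given as a unit quaternion [x, y, z, w].
In Python, from workcell import arm gives the robot as it stands.
- The arm moves only by the shell command python3 -m crank 'ROWS' [OPENING]. ROWS is JSON, a list of rows, each an object of numbers: "x", "y", "z": the shift along the tool's x, y, z in cm; "turn": the turn about the tool's z in degrees. In form: [{"x": .., "y": .., "z": .., "turn": ..}, ...]. A call has 1 to 12 rows; each row is the pose to reach, as a shift and turn from the pose commanded when the call began, along the tool's axes at that moment; what a row does not reach only later rows make up. A row lasts 1/10 s, in which the tool goes at most 50 mm and 8.59 degrees, less where a joint would pass 70% of its speed; a pose out of reach is approached as far as the arm can. A call with a gripper value outside its range is refused whole. OPENING is the finger opening in cm, from 0 to 9.4, set as the call begins (- or left out, the last holds). The fingers move at their own pace and stop on an object; the grip force is fixed at half the most. Time passes only in rows, so rows that repeat a pose let the fingers close. It gives the time, the measured TCP pose, the force, the opening and the grip force at its end, in the units of the state.
- arm.read_state(): the state, without advancing time (a new reading comes with each control period).
- arm.grab_frame(name): name is "scene" or "top" or "wrist"; returns (picture, depth): 400x640x3 uint8, red, green, blue; 400x640 float32, m along the optical axis (not along the pixel's ray), 0 where there is no reading.
- arm.camera_params(name): a dict with "mtx" (3x3 intrinsics, pixels), "rvec" (rotation vector, rad) and "tvec" (3), from world to camera coordinates, as OpenCV has them. Camera axes: x right, y down, z forward; pixel columns grow to the right and rows downward; lengths in m; the calibration is good to about 2 mm. A picture is of the moment at which its call begins: read the wrist's pose just before it. camera_params takes no time and is no camera call; for the wrist camera it gives the pose at the moment of the call.
- arm.close_job(): hands the job in; it is judged then, once.
The state is a dict: "clock": time; "q": joint angles; "qd": joint speeds; "joint_efforts": joint torques, N m; "tcp_pos": TCP position; "eef_rot": TCP orientation; "contact_force": force on the tool from outside, world axes, zero at the start; "wrist_torque": the same for the moment, N m; "width": finger opening in m; "grip_force": force on a finger pad.
Only numpy, scipy, OpenCV 4.12 (cv2) and the standard library are available. Lean on these libraries where they do the work, as an engineer would, in place of code of your own. Each camera call takes 0.05 s, during which the arm holds its last target. There are 200 camera calls.

## Task

Two of the three spice jars stand in the wooden spice rack and one has been left out on the worktop. Put the one that was left out into the rack's empty bay, set down gently and standing upright on the worktop inside the bay, and leave the other two jars in their bays.

Things in the scene. Friction and masses are not known exactly. Their poses are not given: they have to be found in the camera images.
- rack: Low pale wooden spice rack, fixed to the worktop: a frame without a bottom, 98 mm (its x) by 254 mm (its y) by 35 mm high, walls 8 mm thick, with three square bays in one row along its y. Each bay is 74 by 74 mm inside; the bay centres are at y = -82, 0 and +82 mm in the rack's frame, x = 0. Origin: centre of its underside, at worktop height; z up. Jars in it stand directly on the worktop. At the start two of the bays hold a jar and one, any of the three, is empty.
- jar_black_lid: Small spice jar, 40 mm across, 105 mm tall, round, green label, with a black lid; about 0.11 kg, rigid and closed. The lid, round, 40 mm across, is the part from 84 to 105 mm up. Origin: centre of its underside; z up along the jar. At the start it stands either in a bay of the rack or, for one of the three jars, alone on the worktop.
- jar_gold_lid: Small spice jar, its body square with rounded corners, 45 mm across, 100 mm tall, with a gold (mustard yellow) lid; about 0.11 kg, rigid and closed. The lid, round, 44 mm across, is the part from 80 to 100 mm up. Origin: centre of its underside; z up along the jar. At the start it stands either in a bay of the rack or, for one of the three jars, alone on the worktop.
- jar_grey_lid: Small spice jar, its body square with rounded corners, 40 mm across, 101 mm tall, with a blue and dark label and a pale grey lid; about 0.11 kg, rigid and closed. The lid, round, 40 mm across, is the part from 80 to 101 mm up. Origin: centre of its underside; z up along the jar. At the start it stands either in a bay of the rack or, for one of the three jars, alone on the worktop.
Mind the look-alikes: they are no part of the job. Leave any orange look-alike of the jar_gold_lid alone.

How it is judged:
At the end, for the whole second after the job is handed in: All three jars are in the rack, each in a bay of its own: origin within 30 mm of the rack's middle line and within 115 mm of its centre along the row, underside within 8 mm of the worktop, leaning less than 7 degrees, at rest (x of jar_black_lid in the frame of rack between -0.03 and 0.03 m and y of jar_black_lid in the frame of rack between -0.115 and 0.115 m and height (world z) of jar_black_lid between -0.008 and 0.008 m and angle between each of jar_black_lid, jar_gold_lid, jar_grey_lid's own z axis and vertical below 0.12 rad and linear speed of each of jar_black_lid, jar_gold_lid, jar_grey_lid below 0.02 m/s and x of jar_gold_lid in the frame of rack between -0.03 and 0.03 m and y of jar_gold_lid in the frame of rack between -0.115 and 0.115 m and height (world z) of jar_gold_lid between -0.008 and 0.008 m and x of jar_grey_lid in the frame of rack between -0.03 and 0.03 m and y of jar_grey_lid in the frame of rack between -0.115 and 0.115 m and height (world z) of jar_grey_lid between -0.008 and 0.008 m); the robot touches nothing.
It fails at once if More than one jar moved over 30 mm from where it stood at the start (the two jars in the rack are to stay) (distance of each of jar_black_lid, jar_gold_lid from where it was at the start of the episode above 0.03 m or distance of each of jar_black_lid, jar_grey_lid from where it was at the start of the episode above 0.03 m or distance of each of jar_gold_lid, jar_grey_lid from where it was at the start of the episode above 0.03 m).
It fails at once if A jar dropped: falling free at over 0.4 m/s more than 20 mm above the worktop (a fall from about 30 mm or more) ((height (world z) of jar_black_lid above 0.02 m and linear speed of jar_black_lid above 0.4 m/s and not (contact force between the fingers and jar_black_lid above 0.1 N)) or (height (world z) of jar_gold_lid above 0.02 m and linear speed of jar_gold_lid above 0.4 m/s and not (contact force between the fingers and jar_gold_lid above 0.1 N)) or (height (world z) of jar_grey_lid above 0.02 m and linear speed of jar_grey_lid above 0.4 m/s and not (contact force between the fingers and jar_grey_lid above 0.1 N))).
It also fails if it takes over 42 s, if anything falls off the work surface, if the arm or the gripper's body presses on something with over 40 N, if the wrist force passes 120 N, or if a joint passes its speed limit or range.

## Working session

There is one attempt and no reset: what is moved stays moved. The work goes in short steps, Python scripts to look and compute and a shell command to move; the robot and the scene stay as the last step left them, time stands still between calls to the robot, and variables do not carry over. Pictures are saved under pics/ and viewed, at most 10 in all, crops included, and the job is handed in when it is done.

```bash
mkdir -p pics; cat > h.py <<'E'
import numpy as np, cv2
from workcell import arm
def grab(n,f):
    p=arm.camera_params(n); im,d=arm.grab_frame(n)
    cv2.imwrite(f'pics/{f}.png',im[:,:,::-1]); np.savez(f'pics/{f}.npz',d=d,im=im,**{k:np.array(p[k]) for k in('mtx','rvec','tvec')})
def pts(f):
    a=np.load(f'pics/{f}.npz'); d=a['d']; R=cv2.Rodrigues(a['rvec'])[0]; K=a['mtx']
    v,u=np.mgrid[:d.shape[0],:d.shape[1]]
    c=np.stack([(u-K[0,2])/K[0,0]*d,(v-K[1,2])/K[1,1]*d,d],-1)
    w=(c-a['tvec'].ravel())@R; w[d<=0]=np.nan
    return w,a['im']
E
python3 - <<'E'
from h import *
grab('top','t0');grab('scene','s0')
s=arm.read_state();print(s)
E
```

```text
{'clock': 0.1, 'q': array([ 1.05319952,  0.62924797,  0.03849141,  1.51824745, -0.02702172,
        0.99630938, -0.02001808]), 'qd': array([-0.00021259, -0.0030237 ,  0.0011821 , -0.00180536,  0.00037851,
       -0.00029712, -0.00027188]), 'joint_efforts': array([ 2.93019897e-03, -5.50795197e+01,  1.14734720e+00, -1.87118483e+01,
       -5.21714590e-02,  1.92049850e-02,  6.34798744e-05]), 'tcp_pos': array([ 0.28367935, -0.5845435 ,  0.40385689]), 'eef_rot': array([ 9.74600448e-01,  2.23949215e-01, -2.02018489e-04, -8.22008411e-04]), 'contact_force': array([0.69436271, 0.70676589, 0.57314165]), 'wrist_torque': array([-0.03153425, -0.0190777 ,  0.01502978]), 'grip_force': 0.0, 'width': 0.09377002434747204}
```

View pics/t0.png

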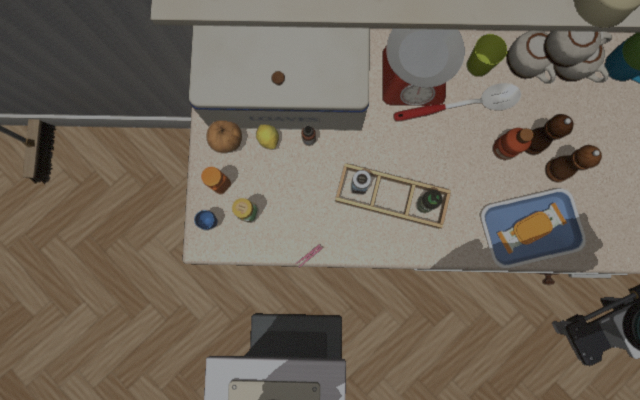

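View pics/s0.png

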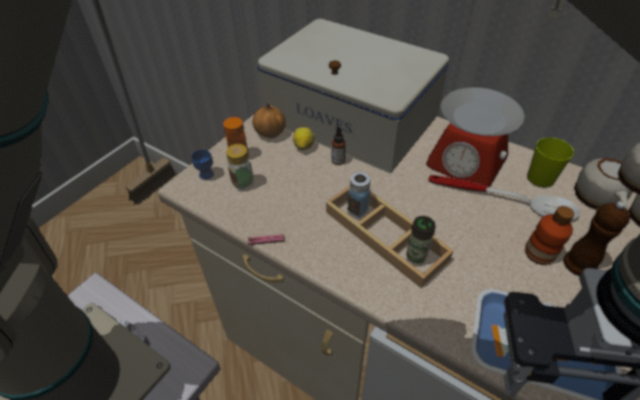

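The gold-lid jar is the one left out, at top-view (243,208), with the orange look-alike at (215,178). The rack's middle bay, around (393,194), is empty. The grey-lid jar is at (361,180) and the black-lid jar at (431,200).

```bash
python3 - <<'E'
from h import *
w,im=pts('t0')
def reg(u0,v0,u1,v1,zl,zh):
    p=w[v0:v1,u0:u1]; m=(p[...,2]>zl)&(p[...,2]<zh); return p[m]
for n,b,z in [('gold',(225,190,265,228),(.09,.112)),('orange',(198,160,232,198),(.07,.13)),('grey',(345,162,378,195),(.09,.115)),('black',(415,182,447,215),(.09,.115)),('blue',(190,205,222,235),(.03,.2))]:
    p=reg(*b,*z); print(n,len(p),p.min(0).round(3),p.max(0).round(3),np.median(p,0).round(3))
p=reg(325,155,455,235,.028,.042).astype(np.float32)
r=cv2.minAreaRect(p[:,:2]); print('rack',r,np.median(p[:,2]),cv2.boxPoints(r))
p=reg(380,185,405,205,-.02,.02);print('floor',np.median(p[:,2]))
# tool axes
from scipy.spatial.transform import Rotation as R
s=arm.read_state();print(R.from_quat(s['eef_rot']).as_matrix().round(3))
E
python3 -c "
import cv2
a=cv2.imread('pics/t0.png')[130:240,180:460]
cv2.imwrite('pics/t0c.png',cv2.resize(a,None,fx=2.8,fy=2.8,interpolation=cv2.INTER_CUBIC))"
```

```text
gold 327 [0.46  0.054 0.09 ] [0.502 0.096 0.106] [0.48  0.074 0.1  ]
orange 399 [0.525 0.122 0.07 ] [0.57  0.167 0.106] [0.547 0.143 0.1  ]
grey 260 [ 0.529 -0.202  0.091] [ 0.567 -0.163  0.104] [ 0.549 -0.183  0.1  ]
black 306 [ 0.487 -0.356  0.09 ] [ 0.528 -0.316  0.11 ] [ 0.507 -0.335  0.104]
blue 247 [0.435 0.143 0.03 ] [0.479 0.189 0.062] [0.459 0.174 0.043]Traceback (most recent call last):
  File "<stdin>", line 8, in <module>
cv2.error: OpenCV(4.12.0) /io/opencv/modules/imgproc/src/convhull.cpp:143: error: (-215:Assertion failed) total >= 0 && (depth == CV_32F || depth == CV_32S) in function 'convexHull'
```

View pics/t0c.png

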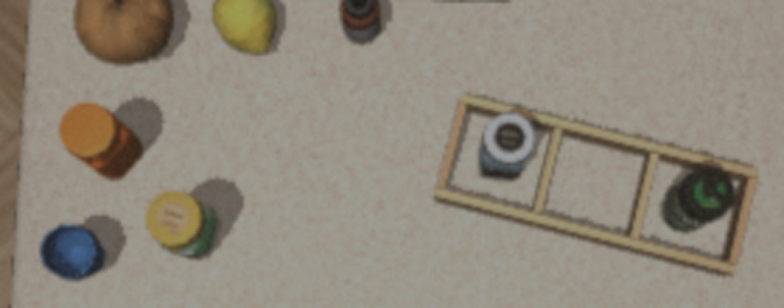

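```bash
python3 - <<'E'
from h import *
from scipy.spatial.transform import Rotation as R
w,im=pts('t0')
p=w[155:235,325:455]; m=(p[...,2]>.026)&(p[...,2]<.045)
k=m.astype(np.uint8); n,l,st,_=cv2.connectedComponentsWithStats(k); i=1+st[1:,4].argmax()
q=p[l==i].astype(np.float32)[:,:2].copy()
r=cv2.minAreaRect(q); print('rack',r,cv2.boxPoints(r),len(q))
s=arm.read_state();print(R.from_quat(s['eef_rot']).as_matrix().round(3))
c=arm.camera_params('wrist');Rw=cv2.Rodrigues(np.array(c['rvec']))[0];print('wristcam',-Rw.T@np.ravel(c['tvec']),Rw[2])
# gold body points
p=w[185:232,225:270].reshape(-1,3)
q=p[(p[:,2]>.02)&(p[:,2]<.075)];print(len(q),q.min(0),q.max(0))
E
```

```text
rack ((0.5253839492797852, -0.2607230842113495), (0.2545824944972992, 0.0910630002617836), 76.47594451904297) [[ 0.45134744 -0.37383705]
 [ 0.5398854  -0.39513248]
 [ 0.5994204  -0.14760911]
 [ 0.5108825  -0.12631369]] 1317
[[ 0.9    0.437 -0.001]
 [ 0.437 -0.9    0.002]
 [-0.    -0.002 -1.   ]]
wristcam [ 0.34114921 -0.55703597  0.38327618] [-0.20558371 -0.09589014 -0.9739304 ]
131 [0.45681084 0.05186911 0.02036524] [0.54287936 0.12945631 0.07462998]
```

```bash
python3 -m crank '[{"x":23,"y":-25,"z":0},{"x":23,"y":-25,"z":0},{"x":23,"y":-25,"z":0},{"x":23,"y":-25,"z":0},{"x":23,"y":-25,"z":0},{"x":23,"y":-25,"z":0},{"x":23,"y":-25,"z":0},{"x":23,"y":-25,"z":0}]' 8; python3 -m crank '[{"x":23.6,"y":-25.8,"z":0},{"x":23.6,"y":-25.8,"z":0},{"x":23.6,"y":-25.8,"z":0},{"x":23.6,"y":-25.8,"z":0},{"x":23.6,"y":-25.8,"z":0},{"x":23.6,"y":-25.8,"z":0},{"x":23.6,"y":-25.8,"z":0},{"x":23.6,"y":-25.8,"z":0},{"x":23.6,"y":-25.8,"z":0},{"x":23.6,"y":-25.8,"z":0}]'
python3 - <<'E'
from h import *
from scipy.spatial.transform import Rotation as R
s=arm.read_state();print(s['q'].round(2),s['tcp_pos'],R.from_quat(s['eef_rot']).as_matrix().round(3))
grab('wrist','w1')
w,im=pts('w1')
cv2.imwrite('pics/w1.png',im[:,:,::-1])
m=(w[...,2]>.09)&(w[...,2]<.11)&(np.hypot(w[...,0]-.481,w[...,1]-.075)<.04)
p=w[m];print('gold lid',p.min(0),p.max(0),cv2.minEnclosingCircle(p[:,:2].astype(np.float32).copy()),len(p))
E
```

```text
[ 1.05  0.63  0.04  1.52 -0.03  1.   -0.02] [ 0.28367935 -0.5845435   0.40385689] [[ 0.9    0.437 -0.001]
 [ 0.437 -0.9    0.002]
 [-0.    -0.002 -1.   ]]invalid input
invalid input
Traceback (most recent call last):
ValueError: zero-size array to reduction operation minimum which has no identity
```

View pics/w1.png

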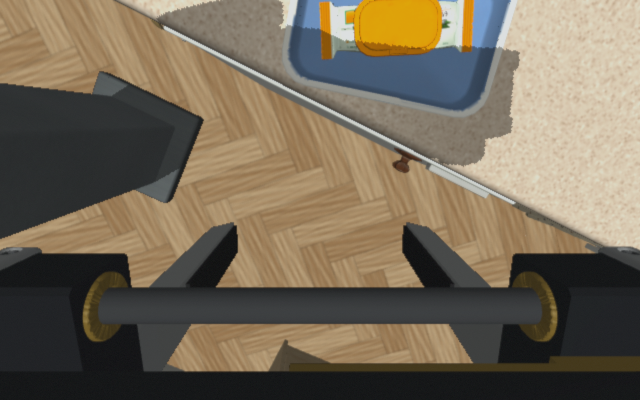

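The arm hasn't moved: both calls were rejected, so every row probably needs "turn". The wrist view still shows the tray near the start.

```bash
python3 -m crank '[{"x":23,"y":-25,"z":0,"turn":0},{"x":23,"y":-25,"z":0,"turn":0},{"x":23,"y":-25,"z":0,"turn":0},{"x":23,"y":-25,"z":0,"turn":0},{"x":23,"y":-25,"z":0,"turn":0},{"x":23,"y":-25,"z":0,"turn":0},{"x":23,"y":-25,"z":0,"turn":0},{"x":23,"y":-25,"z":0,"turn":0}]' 8; python3 -m crank '[{"x":23.6,"y":-25.8,"z":0,"turn":0},{"x":23.6,"y":-25.8,"z":0,"turn":0},{"x":23.6,"y":-25.8,"z":0,"turn":0},{"x":23.6,"y":-25.8,"z":0,"turn":0},{"x":23.6,"y":-25.8,"z":0,"turn":0},{"x":23.6,"y":-25.8,"z":0,"turn":0},{"x":23.6,"y":-25.8,"z":0,"turn":0},{"x":23.6,"y":-25.8,"z":0,"turn":0},{"x":23.6,"y":-25.8,"z":0,"turn":0},{"x":23.6,"y":-25.8,"z":0,"turn":0}]'
cat > look.py <<'E'
from h import *
import sys
from scipy.spatial.transform import Rotation as R
s=arm.read_state();print(s['clock'],s['q'].round(2),s['tcp_pos'],R.from_quat(s['eef_rot']).as_matrix().round(3))
f=sys.argv[1]
grab('wrist',f)
w,im=pts(f)
m=(w[...,2]>.085)&(w[...,2]<.11)&(np.hypot(w[...,0]-.481,w[...,1]-.075)<.04)
p=w[m];print(len(p))
if len(p): print('gold lid',p.min(0),p.max(0),cv2.minEnclosingCircle(p[:,:2].astype(np.float32).copy()))
E
python3 look.py w2
```

```text
clock: 0.95
tcp_pos: [0.3832, -0.2541, 0.4046]
eef_rot: [0.974, 0.229, 0.0, -0.002]
contact_force: [0.9, -0.7, 1.0]
width: 0.0802
grip_force: 0.0
clock: 1.95
tcp_pos: [0.4812, 0.074, 0.4044]
eef_rot: [0.975, 0.223, -0.001, 0.0]
contact_force: [-0.8, 0.1, -0.2]
width: 0.0801
grip_force: 0.0
1.95 [-0.17  0.4  -0.05  1.96  0.03  0.79 -1.36] [0.48117855 0.07397092 0.40444049] [[ 0.901  0.434 -0.001]
 [ 0.434 -0.901 -0.001]
 [-0.001  0.001 -1.   ]]
1978
gold lid [0.46087825 0.05332764 0.08503816] [0.50433723 0.09679066 0.10201919] ((0.48281678557395935, 0.07475026696920395), 0.02262614667415619)
```

View pics/w2.png

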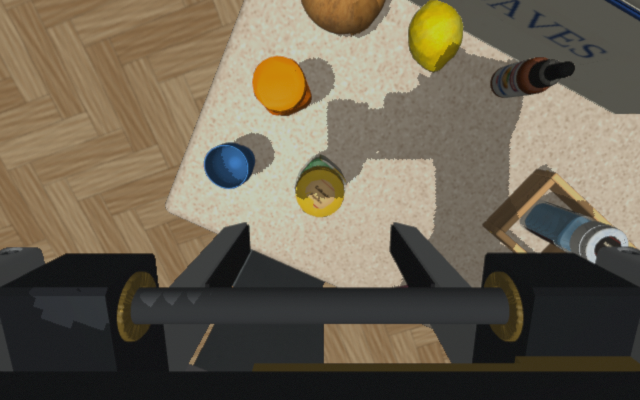

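The gold jar is centred at (320,190) between the fingers, and its green body shows behind the lid near (320,163). I'll enlarge that to read the jar's yaw.

```bash
python3 -c "
import cv2
a=cv2.imread('pics/w2.png')[140:225,280:360]
a=cv2.convertScaleAbs(a,alpha=1.8)
cv2.imwrite('pics/w2c.png',cv2.resize(a,None,fx=7,fy=7,interpolation=cv2.INTER_CUBIC))"
python3 - <<'E'
from h import *
w,im=pts('w2')
m=(w[...,2]>.02)&(w[...,2]<.078)&(np.hypot(w[...,0]-.482,w[...,1]-.075)<.04)
p=w[m];c=p[:,:2]-[.4825,.0748]
a=np.degrees(np.arctan2(c[:,1],c[:,0]));r=np.hypot(*c.T)
for b in range(-180,180,10):
    k=(a>=b)&(a<b+10)
    if k.sum()>2: print(b,k.sum(),r[k].min().round(4),np.median(r[k]).round(4),r[k].max().round(4))
E
```

```text
-80 3 0.0238 0.0238 0.025
-70 10 0.0235 0.0246 0.0256
-60 13 0.023 0.0247 0.0258
-50 17 0.0226 0.024 0.0251
-40 20 0.022 0.0229 0.0238
-30 16 0.0211 0.0221 0.0226
-20 16 0.0209 0.0221 0.0222
-10 19 0.0212 0.0223 0.0228
0 31 0.021 0.0229 0.0239
10 40 0.0212 0.024 0.0252
20 40 0.0211 0.0244 0.0256
30 38 0.0213 0.0242 0.0248
40 32 0.0214 0.0238 0.0242
50 19 0.021 0.0224 0.0233
60 11 0.0213 0.0215 0.022
70 10 0.0213 0.0214 0.0215
80 10 0.0215 0.0218 0.0221
90 15 0.0222 0.0227 0.0236
100 11 0.0228 0.0238 0.0247
110 9 0.0233 0.0244 0.0255
120 5 0.0245 0.0249 0.0256
```

View pics/w2c.png

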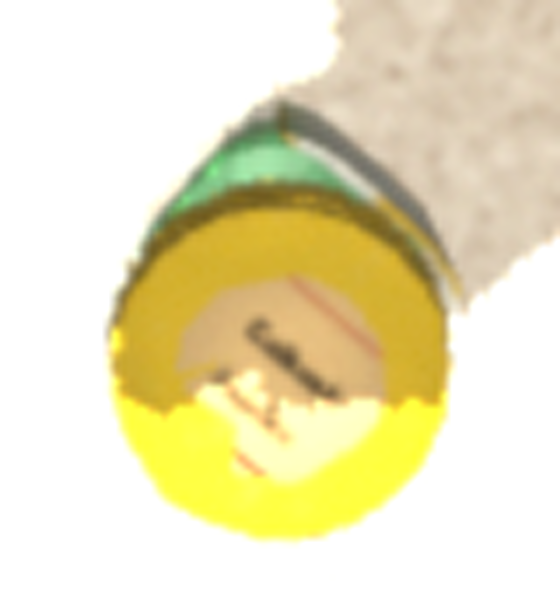

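```bash
python3 -m crank '[{"x":0,"y":0,"z":2,"turn":-8},{"x":0,"y":0,"z":4,"turn":-16},{"x":0,"y":0,"z":5,"turn":-24},{"x":0,"y":0,"z":6,"turn":-32},{"x":0,"y":0,"z":7,"turn":-40},{"x":0,"y":0,"z":8,"turn":-44},{"x":0,"y":0,"z":8,"turn":-44},{"x":0,"y":0,"z":8,"turn":-44}]' 8
python3 look.py w3; python3 - <<'E'
from h import *
from scipy.spatial.transform import Rotation as R
w,_=pts('w3');p=w[(w[...,2]>.094)&(w[...,2]<.11)&(np.hypot(w[...,0]-.481,w[...,1]-.075)<.04)]
c=np.array(cv2.minEnclosingCircle(p[:,:2].astype(np.float32).copy())[0])
s=arm.read_state();d=np.append(c-s['tcp_pos'][:2],0);print(c,R.from_quat(s['eef_rot']).inv().apply(d))
E
```

```text
clock: 2.8
tcp_pos: [0.4813, 0.0743, 0.3248]
eef_rot: [0.821, 0.571, -0.0, 0.0]
contact_force: [0.1, 0.6, -0.2]
width: 0.0798
grip_force: 0.0
2.8 [-0.04  0.53 -0.24  2.04  0.22  0.6  -0.79] [0.48131715 0.07433892 0.32482011] [[ 0.348  0.938 -0.   ]
 [ 0.938 -0.348 -0.   ]
 [-0.001 -0.    -1.   ]]
3636
gold lid [0.46054835 0.05296226 0.08500356] [0.5045166  0.09691116 0.10195848] ((0.482132226228714, 0.07488904893398285), 0.022572552785277367)
[0.48181319 0.07445136] [-1.48545970e-04  4.10717508e-04  2.92598054e-07]
```

```bash
python3 -m crank '[{"x":0,"y":0,"z":3,"turn":0},{"x":0,"y":0,"z":5,"turn":0},{"x":0,"y":0,"z":7,"turn":0},{"x":0,"y":0,"z":7.7,"turn":0},{"x":0,"y":0,"z":7.7,"turn":0},{"x":0,"y":0,"z":7.7,"turn":0}]' 8
python3 -m crank '[{"x":0,"y":0,"z":7.7,"turn":0}]' 8 >/dev/null 2>&1 <<< '' & wait; python3 -c "
from workcell import arm;s=arm.read_state();print(s['tcp_pos'],s['contact_force'])"
```

```text
clock: 3.45
tcp_pos: [0.4817, 0.0757, 0.2485]
eef_rot: [0.82, 0.573, 0.001, 0.0]
contact_force: [0.2, -0.1, -0.7]
width: 0.0801
grip_force: 0.0
[0.48493963 0.07620833 0.20240156] [ 1.37614757  0.58130457 -1.1461356 ]
```

I sent a second descent call by mistake, and it lowered the tool about 5 cm too far. I'm raising it back now.

```bash
python3 -m crank '[{"x":0,"y":0,"z":-4.5,"turn":0},{"x":0,"y":0,"z":-5,"turn":0},{"x":0,"y":0,"z":-5,"turn":0},{"x":0,"y":0,"z":-5,"turn":0}]' 8
```

```text
clock: 3.95
tcp_pos: [0.4814, 0.0755, 0.2484]
eef_rot: [0.82, 0.573, 0.001, 0.0]
contact_force: [0.4, -0.3, -0.2]
width: 0.0798
grip_force: 0.0
```

```bash
python3 look.py w4
```

```text
3.95 [-0.09  0.66 -0.18  2.09  0.29  0.41 -0.85] [0.48135803 0.07553677 0.2484156 ] [[ 0.344  0.939  0.002]
 [ 0.939 -0.344  0.   ]
 [ 0.001  0.001 -1.   ]]
6159
gold lid [0.46096472 0.05449434 0.08500185] [0.52059155 0.09702028 0.10999948] ((0.49015340209007263, 0.07183361798524857), 0.030643384903669357)
```

View pics/w4.png

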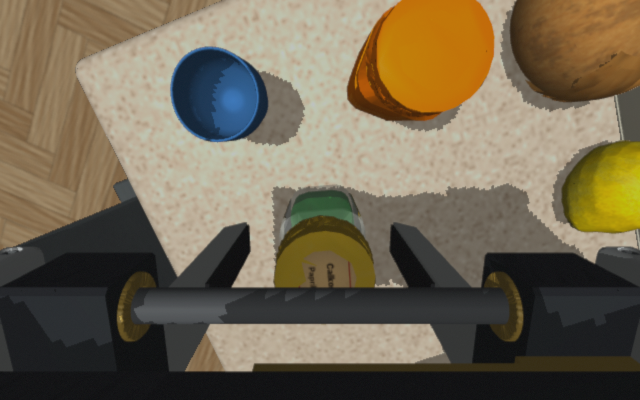

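The jar still stands undisturbed, with its lid near (325,255) square between the fingers. I'll close the gripper and lift.

```bash
python3 -m crank '[{"x":0,"y":0,"z":0,"turn":0},{"x":0,"y":0,"z":0,"turn":0},{"x":0,"y":0,"z":0,"turn":0},{"x":0,"y":0,"z":0,"turn":0},{"x":0,"y":0,"z":0,"turn":0},{"x":0,"y":0,"z":0,"turn":0}]' 3.5
python3 -m crank '[{"x":0,"y":0,"z":-1,"turn":0},{"x":0,"y":0,"z":-3,"turn":0},{"x":0,"y":0,"z":-6,"turn":0},{"x":0,"y":0,"z":-9,"turn":0},{"x":0,"y":0,"z":-12,"turn":0},{"x":0,"y":0,"z":-14,"turn":0},{"x":0,"y":0,"z":-14,"turn":0}]'
python3 - <<'E'
from h import *
from scipy.spatial.transform import Rotation as R
s=arm.read_state();M=R.from_quat(s['eef_rot']);print(M.as_matrix().round(3),s['q'].round(2));
print(M.inv().apply(np.array([.5254,-.2607,s['tcp_pos'][2]])-s['tcp_pos'])*100)
E
```

```text
clock: 4.6
tcp_pos: [0.4814, 0.0756, 0.2477]
eef_rot: [0.82, 0.573, 0.0, 0.0]
contact_force: [0.4, 0.9, -1.1]
width: 0.0439
grip_force: 29.7
clock: 5.3
tcp_pos: [0.4818, 0.0759, 0.3906]
eef_rot: [0.82, 0.573, 0.003, 0.001]
contact_force: [1.2, 0.8, -1.3]
width: 0.044
grip_force: 29.7
[[ 0.344  0.939  0.006]
 [ 0.939 -0.344  0.001]
 [ 0.003  0.005 -1.   ]] [-0.    0.43 -0.3   1.97  0.18  0.76 -0.75]
[-3.01060926e+01  1.56780999e+01 -7.92296215e-03]
```

```bash
python3 -m crank '[{"x":-1,"y":0.5,"z":0,"turn":0},{"x":-4,"y":2,"z":0,"turn":-1},{"x":-8,"y":4.2,"z":0,"turn":-2},{"x":-12,"y":6.2,"z":0,"turn":-3},{"x":-16,"y":8.3,"z":0,"turn":-4},{"x":-20,"y":10.4,"z":0,"turn":-5},{"x":-24,"y":12.5,"z":0,"turn":-6},{"x":-27,"y":14.1,"z":0,"turn":-6.6},{"x":-29,"y":15.1,"z":0,"turn":-6.6},{"x":-30.1,"y":15.7,"z":0,"turn":-6.6},{"x":-30.1,"y":15.7,"z":0,"turn":-6.6},{"x":-30.1,"y":15.7,"z":0,"turn":-6.6}]'
python3 - <<'E'
from h import *
from scipy.spatial.transform import Rotation as R
s=arm.read_state();M=R.from_quat(s['eef_rot']);print(M.as_matrix().round(3),s['q'].round(2),s['tcp_pos'],s['width'])
grab('wrist','w5');grab('scene','s5')
w,im=pts('w5')
# rail-top points in rack estimate frame
c=np.array([.5254,-.2607]);th=np.radians(-13.5);ex=np.array([np.cos(th),np.sin(th)]);ey=np.array([-ex[1],ex[0]])
m=(abs(w[...,2]-.035)<.005)&(np.hypot(w[...,0]-c[0],w[...,1]-c[1])<.2)
p=w[m][:,:2]-c; print(len(p)); X=p@ex;Y=p@ey
print('x hist',np.histogram(X,np.arange(-.06,.061,.004))[0]);print('y hist',np.histogram(Y[abs(X)<.033],np.arange(-.14,.141,.005))[0])
a=cv2.imread('pics/w5.png');b=cv2.imread('pics/s5.png')[120:320,280:500];b=cv2.resize(b,None,fx=1.8,fy=1.8)
cv2.imwrite('pics/c5.png',np.hstack([cv2.resize(a,None,fx=.6,fy=.6), np.pad(b,((0,0),(0,0),(0,0)))[:240]]))
E
```

```text
clock: 6.5
tcp_pos: [0.5249, -0.2598, 0.3869]
eef_rot: [0.785, 0.619, -0.0, -0.001]
contact_force: [0.2, 0.6, -1.2]
width: 0.0438
grip_force: 29.7
[[ 0.233  0.973 -0.002]
 [ 0.973 -0.233  0.002]
 [ 0.001 -0.002 -1.   ]] [ 0.6   0.57 -0.3   1.72  0.2   0.89 -0.01] [ 0.52492612 -0.25979966  0.38686891] 0.04383071594987477
4167
x hist [  0   0   0   2 573 637 112  68  66  72  67  63  66  75  63  69  65  72
  63  66  77  66  66  63 434 668 314   0   0   0]
y hist [  0   0   0   0   0   0   0   0   0   0   0   0   0   0   0   0   0   0
   0   0   0   0   0   0   0   0   0   0   0   0   0   0   0   0   0 234
 238   0   0   0   0   0   0   0   0   0   0   0   0   0   0 170 403  70
   0   0]
```

View pics/w5.png

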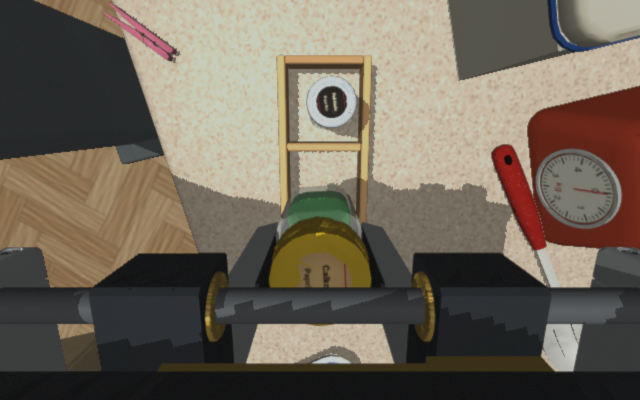

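The wrist view shows the jar above the middle bay. The divider is at row 147 and the grey jar stands at (332,102). The rail depths call for a correction of about 2 mm in each direction, which I'll include as I lower it.

```bash
python3 -m crank '[{"x":-0.2,"y":0.2,"z":1,"turn":0},{"x":-0.2,"y":0.2,"z":3,"turn":0},{"x":-0.2,"y":0.2,"z":5,"turn":0},{"x":-0.2,"y":0.2,"z":7,"turn":0},{"x":-0.2,"y":0.2,"z":9,"turn":0},{"x":-0.2,"y":0.2,"z":11,"turn":0},{"x":-0.2,"y":0.2,"z":12.5,"turn":0},{"x":-0.2,"y":0.2,"z":13.2,"turn":0},{"x":-0.2,"y":0.2,"z":13.5,"turn":0},{"x":-0.2,"y":0.2,"z":13.5,"turn":0},{"x":-0.2,"y":0.2,"z":13.5,"turn":0}]'
```

```text
clock: 7.7
tcp_pos: [0.527, -0.2633, 0.2533]
eef_rot: [0.785, 0.619, 0.0, 0.001]
contact_force: [0.1, -0.1, -0.9]
width: 0.0438
grip_force: 29.7
```

```bash
python3 -m crank '[{"x":0,"y":0,"z":0.2,"turn":0},{"x":0,"y":0,"z":0.4,"turn":0},{"x":0,"y":0,"z":0.5,"turn":0},{"x":0,"y":0,"z":0.5,"turn":0},{"x":0,"y":0,"z":0.5,"turn":0}]'
```

```text
clock: 8.2
tcp_pos: [0.5267, -0.2634, 0.2477]
eef_rot: [0.785, 0.619, 0.0, 0.0]
contact_force: [0.4, 0.4, -1.3]
width: 0.044
grip_force: 29.7
```

```bash
python3 -m crank '[{"x":0,"y":0,"z":0.1,"turn":0},{"x":0,"y":0,"z":0.1,"turn":0},{"x":0,"y":0,"z":0.1,"turn":0}]'; python3 -m crank '[{"x":0,"y":0,"z":0.05,"turn":0},{"x":0,"y":0,"z":0.05,"turn":0}]'
```

```text
clock: 8.5
tcp_pos: [0.5267, -0.2633, 0.2477]
eef_rot: [0.785, 0.619, -0.0, 0.0]
contact_force: [-2.2, 0.5, 7.3]
width: 0.0439
grip_force: 29.7
clock: 8.7
tcp_pos: [0.5267, -0.2632, 0.2477]
eef_rot: [0.785, 0.619, -0.0, 0.0]
contact_force: [-4.0, 1.8, 11.3]
width: 0.0437
grip_force: 29.7
```

The jar is down on the worktop (11 N of contact force). I'll back off 1 mm, open to 7 cm, and go straight up.

```bash
python3 -m crank '[{"x":0,"y":0,"z":-0.1,"turn":0},{"x":0,"y":0,"z":-0.1,"turn":0}]'; python3 -m crank '[{"x":0,"y":0,"z":0,"turn":0},{"x":0,"y":0,"z":0,"turn":0},{"x":0,"y":0,"z":0,"turn":0},{"x":0,"y":0,"z":0,"turn":0},{"x":0,"y":0,"z":0,"turn":0}]' 7
python3 -m crank '[{"x":0,"y":0,"z":-1,"turn":0},{"x":0,"y":0,"z":-3,"turn":0},{"x":0,"y":0,"z":-6,"turn":0},{"x":0,"y":0,"z":-10,"turn":0},{"x":0,"y":0,"z":-14,"turn":0},{"x":0,"y":0,"z":-17,"turn":0},{"x":0,"y":0,"z":-17,"turn":0},{"x":0,"y":0,"z":-17,"turn":0}]'
python3 - <<'E'
from h import *
grab('scene','s6');grab('wrist','w6')
a=cv2.imread('pics/s6.png')[120:320,280:500];b=cv2.imread('pics/w6.png')
cv2.imwrite('pics/c6.png',np.hstack([cv2.resize(a,(400,364)),cv2.resize(b,(400,250))[:,:] if 0 else cv2.copyMakeBorder(cv2.resize(b,(400,250)),0,114,0,0,cv2.BORDER_CONSTANT)]))
E
```

```text
clock: 8.9
tcp_pos: [0.5268, -0.2634, 0.2477]
eef_rot: [0.785, 0.619, 0.0, 0.0]
contact_force: [-1.4, 1.4, 4.7]
width: 0.0438
grip_force: 29.7
clock: 9.4
tcp_pos: [0.5267, -0.2634, 0.247]
eef_rot: [0.785, 0.619, -0.0, -0.0]
contact_force: [0.3, -0.5, -0.7]
width: 0.0699
grip_force: 0.0
clock: 10.2
tcp_pos: [0.5265, -0.2633, 0.4181]
eef_rot: [0.785, 0.619, 0.0, 0.001]
contact_force: [-0.7, 0.3, 0.0]
width: 0.0702
grip_force: 0.0
```

View pics/c6.png

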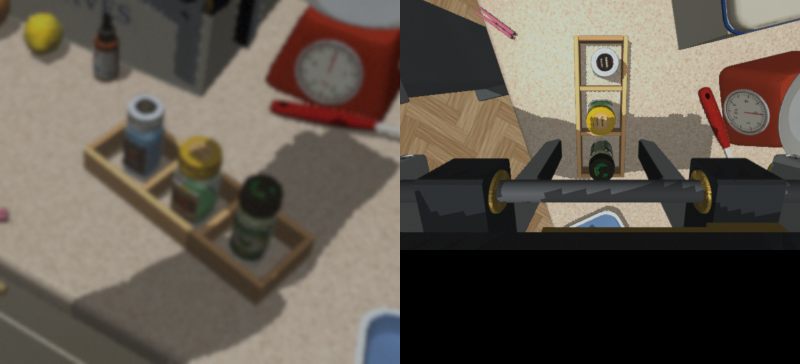

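All three jars stand upright in their own bays, with gold in the middle at scene-crop (197,180), and the gripper is clear above them.

```bash
python3 -c "
from workcell import arm;print(arm.close_job())"
```

```text
the job is handed in; nothing more can be done
None
```

The gold-lid jar now stands upright in the rack's middle bay and the other two jars are still in theirs; I handed the job in at about 10 s, after one accidental 5 cm over-descent around the jar that did not disturb it.

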